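# Tip the gift carton over onto the display step

### The job

The flat gift carton that lies on the counter just in front of the low wooden display step is wrong side up. Push it against the front edge of the step until it tips up on edge, and tip it on over, so that it ends turned over, lying flat on the step and released. Leave the bell and the other flat carton where they are.

Things in the scene. Friction and masses are not known exactly. Their poses are not given: they have to be found in the camera images.
- carton_centre (a point): centre of the pink gift carton to turn over: rigid box, 48 mm thick, 130 wide, 150 tall, about 0.2 kg, lying flat on a large face: top at 48 mm, this point 24 mm above the counter. Own axes: x through the 48 mm thickness (up at the start, down when turned over), y along the 130 mm width (at first roughly towards the step), z along the 150 mm height (at first level, along the step's front edge)
- step: low display step: fixed solid wooden board, 240 mm along own x, 220 along own y, 10 high, a thin brass line near its front edge. Origin: centre of its underside. Own y points away from the carton; the front edge to tip against is at own y = -110 mm, along own x. The carton lies 5 to 65 mm short of it, within 10 degrees of square; tipped up a full 90 degrees about this edge it stands by itself
- bell: bystander: reception bell with a chrome dome on a round black base, 85 mm across and 59 mm high, loose, standing beside the carton on the side away from the robot. Origin at the centre of its underside
- other_carton_centre (a point): bystander: centre of a second, equal pink carton that also lies flat, loose, well to the right of the work and away from the step; 24 mm above the counter

How it is judged:
On the way:
1. the carton is tipped up by 45 degrees or more while it bears against the step (angle between carton_centre's own x axis and vertical above 0.785 rad and contact force between carton and step above 0.2 N), for 0.05 s.
At the end, for the whole second after the job is handed in: The carton lies turned over (its x axis within 10 degrees of straight down) on the step, its centre within 70 mm of the step's centre along each of the step's sides, at rest (angle between carton_centre's own x axis and vertical above 2.97 rad and x of carton_centre in the frame of step between -0.07 and 0.07 m and y of carton_centre in the frame of step between -0.07 and 0.07 m and linear speed of carton below 0.02 m/s); the robot touches nothing.
It fails at once if the bell is moved by more than 20 mm (distance of bell from where it was at the start of the episode above 0.02 m).
It fails at once if the other flat carton is moved by more than 20 mm (distance of other_carton_centre from where it was at the start of the episode above 0.02 m).
It also fails if it takes over 48 s, if anything falls off the work surface, if the arm or the gripper's body presses on something with over 40 N, if the wrist force passes 120 N, or if a joint passes its speed limit or range.

### The arm

A 6-joint arm with a two-finger parallel gripper is mounted at the origin on a cart in front of the work surface, level with it; the furniture and walls round the work are solid. World frame = base frame: x ahead of the robot, y to its left, z up, the work surface at z = 0. Lengths are in m, angles in rad, forces in N, time in s.
With the tool pointing down it reaches from about 0.35 to 0.975 m from the base axis. Payload 4.9 kg.
Tool frame: the origin (TCP) lies on the centre line of the jaws, within the pads' length; the fingertips stand 17 mm ahead of it and the grasp point (between the pads) lies 2 mm behind it; z points along the fingers, y is the direction in which the jaws open and shut (so a half turn about z gives the same grasp; the last joint's range is limited). The gripper opens to 85 mm and grips with 20 to 120 N. Pads are 22 mm wide; open, the fingers measure 114 mm over their backs; the gripper's body (76 mm by 85 mm) begins 54 mm behind the grasp point. The pads swing forward as they close: fully open they stand 13 mm farther back than shut.
Start: joints at [1.129, 0.053, 1.613, -0, 1.476, -0.119], TCP at [0.198, 0.593, 0.248] pointing down, gripper open.
Joint ranges: [-3.01, 3.01], [-1.01, 2.22], [0.06, 2.58], [-1.02, 4.17], [0.09, 2.62], [-3.14, 3.14]. Speed limits (rad/s): [2.57, 2.57, 3.14, 3.14, 3.14, 3.14].

### API

Orientations are given as a unit quaternion [x, y, z, w].
In Python, from cell import * gives the robot as it stands. The module is installed in compiled form; this text tells all that it offers.
- The arm moves only by the tool drive_tool, never from a script. Its argument "deltas" is a list of rows, each an object of numbers: "x", "y", "z": the shift along the tool's x, y, z in cm; "turn": the turn about the tool's z in degrees; "grip": the opening, from 0 (shut) to 1 (fully open). A call has 1 to 10 rows; each row shifts and turns the pose as measured when the row begins, along the tool's axes as they then stand; what a row does not reach is not made up. A row lasts 1/12 s, in which the tool goes at most 41.7 mm and 7.16 degrees, less where a joint would pass 70% of its speed; a pose out of reach is approached as far as the arm can. A call is refused whole if a number of a shift passes 4.17 or a number of a turn 7.16, either way. A call with a gripper value outside its range is refused whole. The fingers move at their own pace and stop on an object; "force" is the grip in N (left out, the last holds). Time passes only in rows, so rows that do not move let the fingers close. It gives the time, the measured TCP pose, the force and the opening at its end, in the units of the state.
- get_state(): the state, without advancing time (a new reading comes with each control period).
- read_camera(name): name is "scene" or "side" or "wrist"; returns the picture (420x560x3 uint8, red, green, blue); there is no depth.
- calibration(name): a dict with "intrinsics" (3x3 intrinsics, pixels), "R" (3x3) and "t" (3): a world point X has camera coordinates R X + t; the wrist camera has in their place "T_tool_cam" (4x4, takes a point from camera to tool coordinates, whose origin is the TCP and whose axes are the flange's). Camera axes: x right, y down, z forward; pixel columns grow to the right and rows downward; lengths in m; the calibration is good to about 2 mm. A picture is of the moment at which its call begins: read the wrist's pose just before it. calibration takes no time and is no camera call.
- close_job(): hands the job in, once; it reports no verdict.
The state is a dict: "clock": time; "qpos": joint angles; "joint_velocities": joint speeds; "joint_efforts": joint torques, N m; "eef_pos": TCP position; "tcp_rot": TCP orientation; "wrist_force": force on the tool from outside, world axes, zero at the start; "wrist_torque": the same for the moment, N m; "gripper_width": finger opening in m.
Only numpy, scipy, OpenCV 4.12 (cv2) and the standard library are available. Lean on these libraries where they do the work, as an engineer would, in place of code of your own. Each camera call takes 0.05 s, during which the arm holds its last target. There are 200 camera calls.

## Working session

There is one attempt and no reset: what is moved stays moved. The work goes in short steps, Python scripts to look and compute and a tool call to move; the robot and the scene stay as the last step left them, time stands still between calls to the robot, and variables do not carry over. Pictures are saved under pics/ and viewed, about 8 in all and at most 12, crops included, and the job is handed in when it is done.

Besides the shell and the picture viewer there is one more tool, called after "Emit:" in YAML: its name, and indented under it one key for each argument. drive_tool: Moves the arm, as the interface text tells. Its arguments: {"type":"object","properties":{"deltas":{"type":"array","items":{"type":"object","properties":{"x":{"type":"number"},"y":{"type":"number"},"z":{"type":"number"},"turn":{"type":"number"},"grip":{"type":"number"}}}},"force":{"type":"number"}},"required":["deltas"]}

```bash
mkdir -p pics
python3 - <<'E'
from cell import *
import cv2,numpy as np
s=get_state();print({k:np.round(v,3) for k,v in s.items()})
for n in ("scene","side"):
    cv2.imwrite(f"pics/{n}0.png",read_camera(n)[:,:,::-1])
    c=calibration(n);print(n,np.round(c["intrinsics"],1).tolist(),np.round(-np.array(c["R"]).T@c["t"],3),np.round(c["R"],2).tolist())
E
```

```text
{'clock': np.float64(0.0), 'qpos': array([ 1.129,  0.053,  1.614,  0.   ,  1.476, -0.119]), 'joint_velocities': array([-0.   , -0.001,  0.002, -0.001, -0.002, -0.   ]), 'joint_efforts': array([-1.0000e-03, -3.9368e+01, -3.7017e+01, -0.0000e+00,  7.0000e-03,
       -0.0000e+00]), 'eef_pos': array([0.198, 0.592, 0.247]), 'tcp_rot': array([ 0.161,  0.987, -0.001, -0.   ]), 'wrist_force': array([-0.192, -0.023, -0.248]), 'wrist_torque': array([-0.042,  0.032, -0.047]), 'gripper_width': np.float64(0.085)}
scene [[415.3, 0.0, 276.4], [0.0, 415.3, 212.3], [0.0, 0.0, 1.0]] [0.071 0.281 0.642] [[-0.63, -0.78, -0.02], [-0.5, 0.43, -0.75], [0.59, -0.46, -0.66]]
side [[458.3, 0.0, 278.0], [0.0, 458.3, 209.3], [0.0, 0.0, 1.0]] [0.444 0.763 0.696] [[-0.99, -0.15, -0.02], [-0.07, 0.57, -0.82], [0.14, -0.8, -0.58]]
```

View pics/scene0.png

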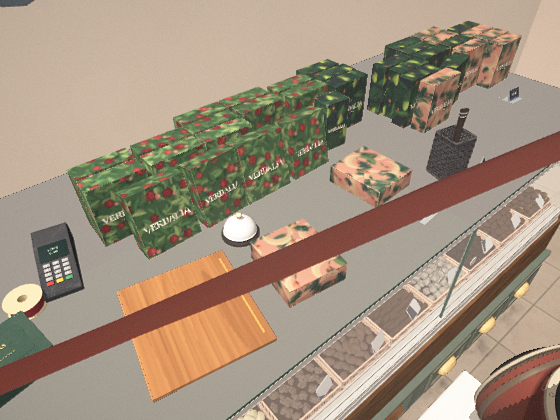

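View pics/side0.png

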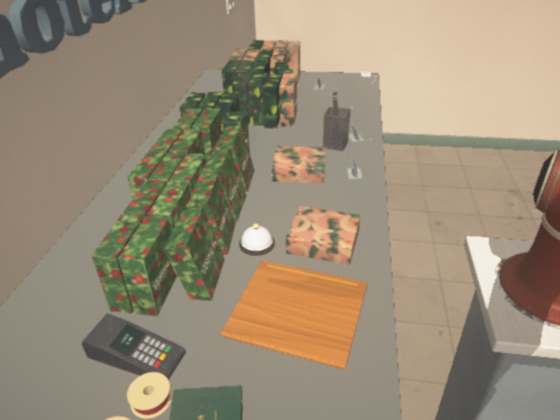

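Side view: step corners are near (262,265), (367,296), (347,359) and (227,315). The carton top is about (290–360, 208–262), the bell at (256,240) and the other carton at (300,164). A red bar crosses the scene view. Next I measure from the side view.

```bash
cat > h.py <<'E'
from cell import *
import cv2,numpy as np
def ray(n,px,z):
    c=calibration(n);K=np.array(c["intrinsics"]);R=np.array(c["R"]);t=np.array(c["t"])
    o=-R.T@t;d=(R.T@np.linalg.inv(K)@np.c_[np.atleast_2d(px),np.ones(len(np.atleast_2d(px)))].T).T
    return (o+d*((z-o[2])/d[:,2])[:,None])[:,:2]
def big(mask,roi):
    x0,y0,x1,y1=roi;m=np.zeros_like(mask);m[y0:y1,x0:x1]=mask[y0:y1,x0:x1]
    m=cv2.morphologyEx(m,cv2.MORPH_CLOSE,np.ones((9,9)));m=cv2.morphologyEx(m,cv2.MORPH_OPEN,np.ones((5,5)))
    c=max(cv2.findContours(m,0,1)[0],key=cv2.contourArea);return cv2.convexHull(c)[:,0,:].astype(float)
E
python3 - <<'E'
from h import *
im=cv2.imread("pics/side0.png");hsv=cv2.cvtColor(im,cv2.COLOR_BGR2HSV)
m=cv2.inRange(hsv,(0,90,60),(40,255,255))
out=cv2.resize(im[140:370,180:420],None,fx=3,fy=3,interpolation=cv2.INTER_CUBIC)[:600]
for nm,roi,z in(("step",(215,262,380,370),.01),("carton",(280,195,370,264),.048),("other",(262,138,332,190),.048)):
    h=big(m,roi)
    for e in np.linspace(2,12,21):
        a=cv2.approxPolyDP(h.astype(np.float32)[:,None],e,True)[:,0]
        if len(a)<=(4 if nm=="step" else 6):break
    print(nm,a.tolist(),np.round(ray("side",a,z),3).tolist())
    r=cv2.minAreaRect(ray("side",h,z).astype(np.float32)*1000);print(np.round(r[0]),np.round(r[1]),r[2])
    for p in a: cv2.circle(out,tuple(int(v) for v in ((p-[180,140])*3)),4,(255,0,0),1)
print("bell",ray("side",[[256,243]],0.01))
cv2.imwrite("pics/crop.png",out)
E
```

```text
step [[260.0, 262.0], [366.0, 282.0], [345.0, 368.0], [221.0, 336.0]] [[0.62, 0.013], [0.386, 0.046], [0.422, 0.263], [0.654, 0.225]]
[521. 135.] [226. 240.] 79.8917236328125
carton [[300.0, 207.0], [335.0, 211.0], [357.0, 218.0], [348.0, 263.0], [287.0, 250.0], [287.0, 238.0]] [[0.55, -0.157], [0.464, -0.15], [0.411, -0.128], [0.427, 0.034], [0.559, 0.009], [0.565, -0.033]]
[488. -63.] [180. 151.] 82.81855010986328
other [[324.0, 151.0], [321.0, 182.0], [277.0, 179.0], [274.0, 164.0], [277.0, 148.0], [307.0, 147.0]] [[0.513, -0.454], [0.508, -0.279], [0.627, -0.281], [0.648, -0.361], [0.655, -0.458], [0.566, -0.474]]
[ 580. -372.] [147. 201.] 4.235039234161377
bell [[ 0.64159477 -0.05161756]]
```

View pics/crop.png

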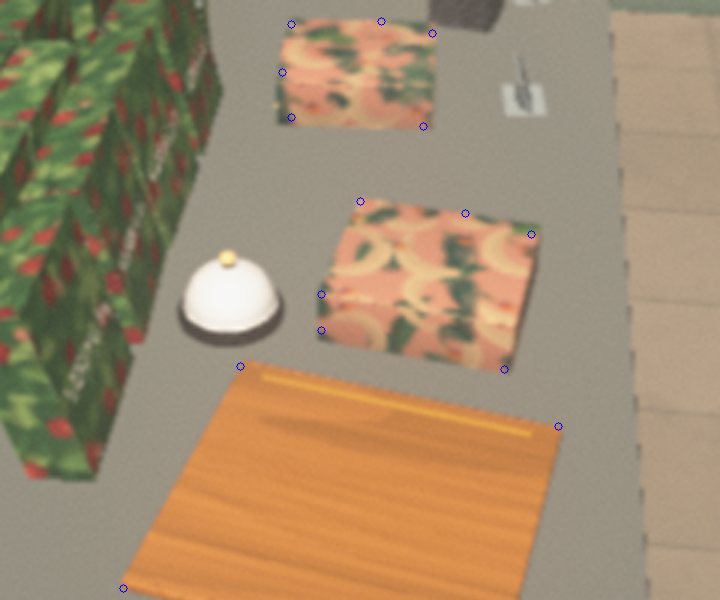

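The crop shows clear corners: carton top-back at (300,207) and (360,214), bottom-front at (286,254) and (350,264). The bell stands left of the carton.

Run:
```python
from h import *
b=ray("side",[[300,206.7],[360,214.3]],.048);f=ray("side",[[286.3,254],[350,264]],0)
print("back",b,"front",f,"mean",(b.sum(0)+f.sum(0))/4, np.linalg.norm(b[0]-b[1]),np.linalg.norm(f[0]-f[1]),np.linalg.norm(b-f,axis=1))
for v in (b[0]-b[1],f[0]-f[1]):print(np.degrees(np.arctan2(v[1],v[0])))
s=get_state();print(s["qpos"])
from scipy.spatial.transform import Rotation as R
print(R.from_quat(s["tcp_rot"]).as_matrix().round(3))
```

```text
back [[ 0.55001702 -0.15822085]
 [ 0.40380598 -0.14386844]] front [[ 0.56707105 -0.03306219]
 [ 0.42082293 -0.01738134]] mean [ 0.48542925 -0.0881332 ] 0.14691379227058998 0.14708637761746363 [0.1263152  0.12762666]
-5.60632173841639
-6.119923513972057
[ 1.12900720e+00  5.32861441e-02  1.61416835e+00  2.00005030e-05
  1.47599730e+00 -1.19021504e-01]
[[-0.948  0.317 -0.001]
 [ 0.317  0.948 -0.002]
 [ 0.    -0.002 -1.   ]]
```

Emit:
drive_tool:
  deltas:
    - {"turn":7.1}
    - {"turn":7.1}
    - {"turn":7.1}
    - {"turn":7.1}
    - {"turn":7.1}
    - {"turn":7.1}
    - {"turn":7.1}
    - {"turn":7.1}
    - {"turn":7.1}
    - {"turn":7.1}

```text
$.deltas[0]: bad value
```

Emit:
drive_tool:
  deltas:
    - {"x":0,"y":0,"z":0,"turn":7.1,"grip":1}
    - {"x":0,"y":0,"z":0,"turn":7.1,"grip":1}
    - {"x":0,"y":0,"z":0,"turn":7.1,"grip":1}
    - {"x":0,"y":0,"z":0,"turn":7.1,"grip":1}
    - {"x":0,"y":0,"z":0,"turn":7.1,"grip":1}
    - {"x":0,"y":0,"z":0,"turn":7.1,"grip":1}
    - {"x":0,"y":0,"z":0,"turn":7.1,"grip":1}
    - {"x":0,"y":0,"z":0,"turn":7.1,"grip":1}
    - {"x":0,"y":0,"z":0,"turn":7.1,"grip":1}
    - {"x":0,"y":0,"z":0,"turn":7.1,"grip":1}

```text
clock: 0.93
eef_pos: [0.1965, 0.589, 0.2394]
tcp_rot: [0.71, 0.705, -0.007, 0.002]
wrist_force: [0.4, -0.0, 0.1]
gripper_width: 0.0855
```

Emit:
drive_tool:
  deltas:
    - {"x":-3.6,"y":1.8,"z":-0.2,"turn":7,"grip":1}
    - {"x":-3.6,"y":1.8,"z":-0.2,"turn":0,"grip":1}
    - {"x":-3.6,"y":1.8,"z":-0.2,"turn":0,"grip":1}
    - {"x":-3.6,"y":1.8,"z":-0.1,"turn":0,"grip":1}
    - {"x":-3.6,"y":1.8,"z":-0.1,"turn":0,"grip":1}
    - {"x":-3.6,"y":1.8,"z":-0.1,"turn":0,"grip":1}
    - {"x":-3.6,"y":1.8,"z":-0.1,"turn":0,"grip":1}
    - {"x":-3.6,"y":1.8,"z":-0.1,"turn":0,"grip":1}
    - {"x":-3.6,"y":1.8,"z":-0.1,"turn":0,"grip":1}
    - {"x":-3.6,"y":1.8,"z":-0.1,"turn":0,"grip":1}

```text
clock: 1.77
eef_pos: [0.3306, 0.2005, 0.2492]
tcp_rot: [0.749, 0.663, -0.012, 0.004]
wrist_force: [0.2, 0.5, -0.4]
gripper_width: 0.0856
```

Emit:
drive_tool:
  deltas:
    - {"x":-3.6,"y":1.8,"z":0,"turn":0,"grip":1}
    - {"x":-3.6,"y":1.8,"z":0,"turn":0,"grip":1}
    - {"x":-3.6,"y":1.8,"z":0,"turn":0,"grip":1}
    - {"x":-3.6,"y":1.8,"z":0,"turn":0,"grip":1}
    - {"x":-3.6,"y":1.8,"z":0,"turn":0,"grip":1}
    - {"x":-3.6,"y":1.8,"z":0,"turn":0,"grip":1}
    - {"x":-3.6,"y":1.8,"z":0,"turn":0,"grip":1}
    - {"x":-3.6,"y":1.8,"z":0,"turn":0,"grip":1}
    - {"x":-3.6,"y":1.8,"z":0,"turn":0,"grip":1}
    - {"x":-3.0,"y":1.5,"z":0,"turn":0,"grip":1}

```text
clock: 2.6
eef_pos: [0.4614, -0.1896, 0.2531]
tcp_rot: [0.75, 0.662, -0.01, 0.005]
wrist_force: [-0.8, -0.0, 1.0]
gripper_width: 0.0854
```

Run:
```python
from h import *
s=get_state();print(s["eef_pos"],s["tcp_rot"],s["qpos"])
for n in ("side","wrist"):cv2.imwrite(f"pics/{n}1.png",read_camera(n)[:,:,::-1])
```

```text
[ 0.46144421 -0.18962329  0.25311738] [ 0.74969311  0.66169739 -0.00978629  0.0045863 ] [-0.52777136 -0.25852715  1.89359335 -0.02151249  1.50398904 -0.40182995]
```

View pics/wrist1.png

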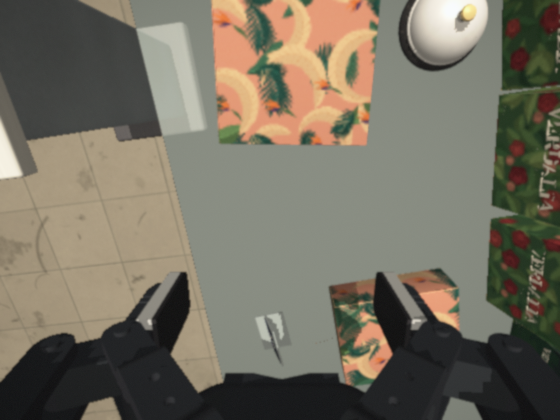

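Wrist view: the carton's rear top edge runs from (220,143) to (368,146), with the bell at (440,35). The other carton's near edge is at row ~285, behind the fingers.

```bash
cat >> h.py <<'E'
from scipy.spatial.transform import Rotation as Ro
def wray(px,z,s):
    c=calibration("wrist");T=np.array(c["T_tool_cam"]);R=Ro.from_quat(s["tcp_rot"]).as_matrix()
    o=R@T[:3,3]+s["eef_pos"];px=np.atleast_2d(px)
    d=(R@T[:3,:3]@np.linalg.inv(np.array(c["intrinsics"]))@np.c_[px,np.ones(len(px))].T).T
    return (o+d*((z-o[2])/d[:,2])[:,None])[:,:2]
E
python3 - <<'E'
from h import *
s=get_state()
p=wray([[220,143],[368,146]],.048,s);print(p,"other",wray([[332,285],[444,268]],.048,s),wray([[332,285],[460,290]],0,s))
R=Ro.from_quat(s["tcp_rot"]).as_matrix();print(R.round(3),((np.c_[p,[.03,.03]]-s["eef_pos"])@R).round(4))
E
```

```text
[[ 0.40430011 -0.14100016]
 [ 0.55245508 -0.1630872 ]] other [[ 0.50392686 -0.31996188]
 [ 0.63352918 -0.31347415]] [[ 0.50841434 -0.35074443]
 [ 0.67962212 -0.3799962 ]]
[[ 0.128  0.992 -0.01 ]
 [ 0.992 -0.128 -0.02 ]
 [-0.021 -0.007 -1.   ]] [[ 0.0469 -0.0617  0.2222]
 [ 0.0439  0.0881  0.2212]]
```

Emit:
drive_tool:
  deltas:
    - {"x":0,"y":0.5,"z":4,"turn":0,"grip":1}
    - {"x":0,"y":0.5,"z":4,"turn":0,"grip":1}
    - {"x":0,"y":0.3,"z":4,"turn":0,"grip":1}
    - {"x":0,"y":0,"z":4,"turn":0,"grip":1}
    - {"x":0,"y":0,"z":2.5,"turn":0,"grip":1}
    - {"x":0,"y":0,"z":1,"turn":0,"grip":1}
    - {"x":0,"y":0,"z":0,"turn":0,"grip":1}

```text
clock: 3.28
eef_pos: [0.4742, -0.1963, 0.0529]
tcp_rot: [0.752, 0.659, -0.009, 0.006]
wrist_force: [-0.5, 0.4, 0.5]
gripper_width: 0.0853
```

Emit:
drive_tool:
  deltas:
    - {"x":0,"y":0,"z":1.2,"turn":0,"grip":1}
    - {"x":1,"y":0,"z":0.6,"turn":-1,"grip":1}
    - {"x":1,"y":0,"z":0,"turn":0,"grip":1}
    - {"x":1,"y":0,"z":0,"turn":0,"grip":1}
    - {"x":1,"y":0,"z":0,"turn":0,"grip":1}

```text
clock: 3.7
eef_pos: [0.4825, -0.1558, 0.0381]
tcp_rot: [0.746, 0.666, -0.007, 0.01]
wrist_force: [-0.7, -2.5, 0.5]
gripper_width: 0.0854
```

Run:
```python
from h import *
s=get_state();print(s["eef_pos"],s["tcp_rot"],s["wrist_force"])
for n in ("side",):cv2.imwrite(f"pics/{n}2.png",cv2.resize(read_camera(n)[100:310,200:480,::-1],None,fx=2.5,fy=2.5))
```

```text
[ 0.48252322 -0.15584448  0.03810211] [ 0.74565391  0.66621242 -0.00742604  0.01030136] [-0.70060484 -2.49779679  0.51448942]
```

View pics/side2.png

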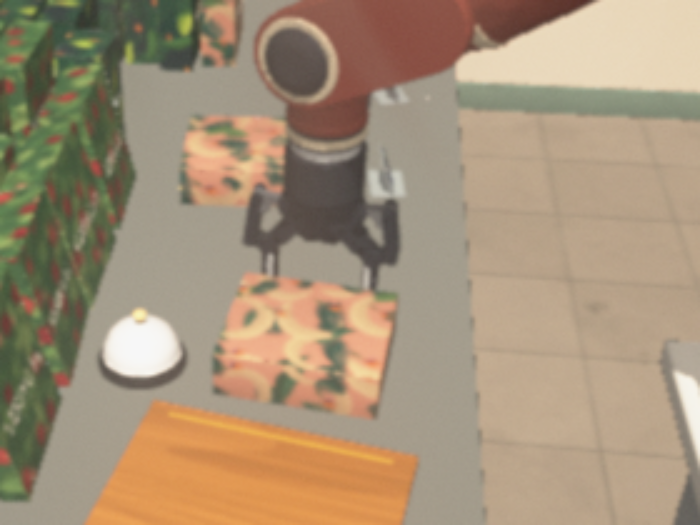

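The fingers touch the carton's rear face. Next I slide it to the step.

Emit:
drive_tool:
  deltas:
    - {"x":1,"y":0,"z":0,"turn":0.7,"grip":1}
    - {"x":1,"y":0,"z":0,"turn":0.7,"grip":1}
    - {"x":1,"y":0,"z":0,"turn":0.7,"grip":1}
    - {"x":0.6,"y":0,"z":0,"turn":0,"grip":1}

```text
clock: 4.08
eef_pos: [0.4893, -0.12, 0.0422]
tcp_rot: [0.756, 0.654, -0.01, 0.017]
wrist_force: [-14.8, -31.8, 10.5]
gripper_width: 0.0854
```

Emit:
drive_tool:
  deltas:
    - {"x":0.1,"y":0,"z":-0.8,"turn":0,"grip":1}
    - {"x":0.2,"y":0,"z":-0.8,"turn":0,"grip":1}
    - {"x":0.2,"y":0,"z":-0.8,"turn":0,"grip":1}

```text
clock: 4.33
eef_pos: [0.4898, -0.114, 0.0682]
tcp_rot: [0.756, 0.655, -0.012, 0.018]
wrist_force: [0.3, 0.5, 0.0]
gripper_width: 0.0857
```

Run:
```python
from h import *
s=get_state();print(s["eef_pos"],s["tcp_rot"],s["wrist_force"])
for n in ("side",):cv2.imwrite(f"pics/{n}3.png",cv2.resize(read_camera(n)[100:310,200:480,::-1],None,fx=2.5,fy=2.5))
```

```text
[ 0.48982573 -0.11402955  0.06819391] [ 0.75559307  0.65468389 -0.01178184  0.01814657] [0.3206557  0.52506471 0.00221261]
```

View pics/side3.png

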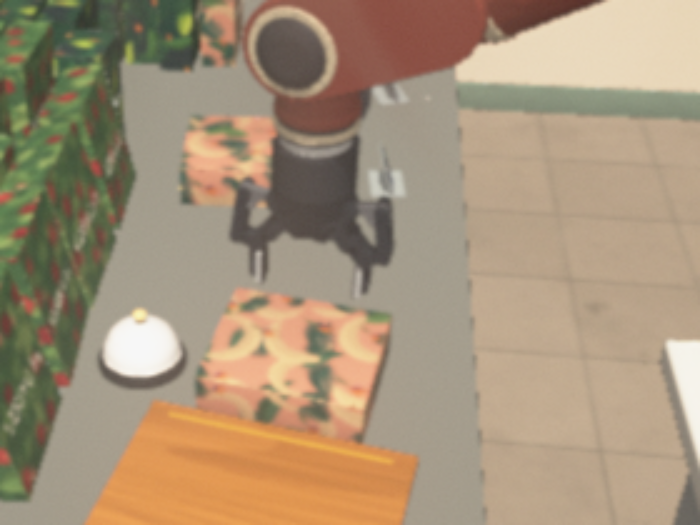

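The carton sits square against the step, and the fingers slipped over its top. I back off, go lower, and press while lifting.

Emit:
drive_tool:
  deltas:
    - {"x":-2.5,"y":0,"z":0,"turn":0,"grip":1}
    - {"x":-0.5,"y":-0.3,"z":2,"turn":0,"grip":1}
    - {"x":0,"y":-0.3,"z":2,"turn":0,"grip":1}
    - {"x":0,"y":0,"z":0.7,"turn":0,"grip":1}
    - {"x":0,"y":0,"z":0,"turn":0,"grip":1}

```text
clock: 4.8
eef_pos: [0.4872, -0.1451, 0.0298]
tcp_rot: [0.754, 0.656, -0.006, 0.025]
wrist_force: [-0.2, 0.0, -0.8]
gripper_width: 0.0853
```

Emit:
drive_tool:
  deltas:
    - {"x":1.2,"y":0,"z":0.4,"turn":0,"grip":1}
    - {"x":1.0,"y":0,"z":0,"turn":0,"grip":1}
    - {"x":0.5,"y":0,"z":0,"turn":0,"grip":1}

```text
clock: 5.05
eef_pos: [0.4927, -0.1213, 0.0272]
tcp_rot: [0.755, 0.655, -0.009, 0.03]
wrist_force: [-12.0, -37.0, 11.1]
gripper_width: 0.0854
```

Emit:
drive_tool:
  deltas:
    - {"x":0.4,"y":0,"z":-0.5,"turn":0,"grip":1}
    - {"x":0.4,"y":0,"z":-0.6,"turn":0,"grip":1}

```text
clock: 5.22
eef_pos: [0.494, -0.1185, 0.041]
tcp_rot: [0.754, 0.656, -0.016, 0.036]
wrist_force: [-5.7, -13.3, 3.2]
gripper_width: 0.0856
```

Emit:
drive_tool:
  deltas:
    - {"x":0.6,"y":0,"z":-0.5,"turn":0,"grip":1}
    - {"x":0.5,"y":0,"z":-0.5,"turn":0,"grip":1}

```text
clock: 5.38
eef_pos: [0.4946, -0.1142, 0.0546]
tcp_rot: [0.753, 0.657, -0.025, 0.043]
wrist_force: [-8.0, -15.0, 4.9]
gripper_width: 0.0853
```

Run:
```python
from h import *
s=get_state();print(s["eef_pos"],s["tcp_rot"],s["wrist_force"])
a=read_camera("side")[100:310,230:430,::-1];b=read_camera("wrist")[...,::-1]
cv2.imwrite("pics/c4.png",np.hstack([cv2.resize(a,(400,420)),cv2.resize(b,(400,300))[:,:] if 0 else cv2.copyMakeBorder(cv2.resize(b,(400,300)),0,120,0,0,0)]))
```

```text
[ 0.49461666 -0.11424296  0.05456857] [ 0.7526767   0.65652564 -0.02482174  0.04284574] [ -7.9728235  -15.01115948   4.91837763]
```

View pics/c4.png

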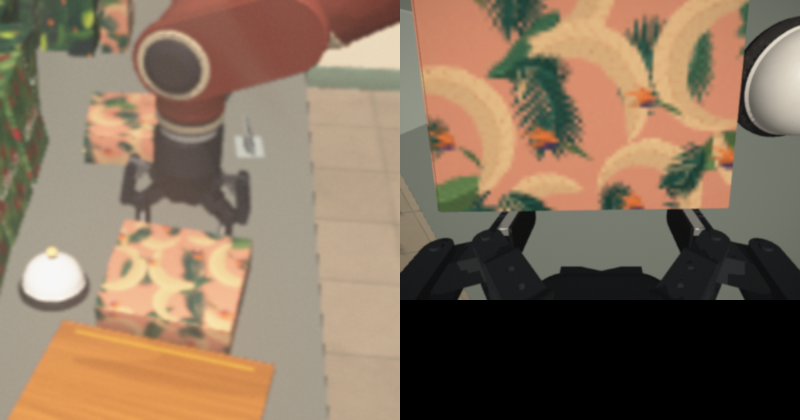

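The carton's rear is lifting (about 12°), with the fingers still bearing on the rear face in the wrist view at row ~210. Continuing the arc.

Emit:
drive_tool:
  deltas:
    - {"x":0.6,"y":0,"z":-0.8,"turn":0,"grip":1}
    - {"x":0.6,"y":0,"z":-0.7,"turn":0,"grip":1}
    - {"x":0.6,"y":0,"z":-0.7,"turn":0,"grip":1}

```text
clock: 5.73
eef_pos: [0.4962, -0.1016, 0.081]
tcp_rot: [0.751, 0.657, -0.034, 0.05]
wrist_force: [-5.4, -8.7, 4.9]
gripper_width: 0.0855
```

Emit:
drive_tool:
  deltas:
    - {"x":0.8,"y":0,"z":-0.7,"turn":0,"grip":1}
    - {"x":0.8,"y":0,"z":-0.6,"turn":0,"grip":1}
    - {"x":0.8,"y":0,"z":-0.6,"turn":0,"grip":1}

```text
clock: 5.98
eef_pos: [0.4989, -0.0816, 0.1058]
tcp_rot: [0.75, 0.658, -0.044, 0.058]
wrist_force: [-6.1, -6.8, 7.8]
gripper_width: 0.086
```

Run:
```python
from h import *
s=get_state();print(s["eef_pos"],s["tcp_rot"],s["wrist_force"])
a=read_camera("side")[100:310,230:430,::-1];b=read_camera("wrist")[...,::-1]
cv2.imwrite("pics/c5.png",np.hstack([cv2.resize(a,(400,420)),cv2.copyMakeBorder(cv2.resize(b,(400,300)),0,120,0,0,0)]))
```

```text
[ 0.4989495  -0.08155124  0.10576162] [ 0.74970683  0.65775141 -0.04384521  0.05814079] [-6.06114227 -6.7519836   7.79262126]
```

View pics/c5.png

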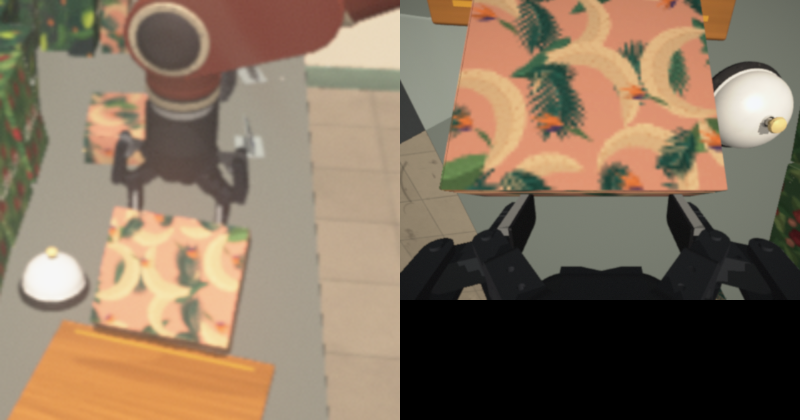

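About 40° now. The rear face shows as a thin sliver at row 193 in the wrist view. Next I push mainly forward so the fingers end up behind the rear lower edge.

Emit:
drive_tool:
  deltas:
    - {"x":1.0,"y":0,"z":-0.4,"turn":0,"grip":1}
    - {"x":1.0,"y":0,"z":-0.3,"turn":0,"grip":1}
    - {"x":1.0,"y":0,"z":-0.3,"turn":0,"grip":1}

```text
clock: 6.33
eef_pos: [0.5029, -0.0579, 0.1242]
tcp_rot: [0.747, 0.659, -0.056, 0.068]
wrist_force: [-11.2, -7.7, 13.3]
gripper_width: 0.0855
```

Emit:
drive_tool:
  deltas:
    - {"x":1.0,"y":0,"z":0,"turn":0,"grip":1}
    - {"x":1.0,"y":0,"z":0.1,"turn":0,"grip":1}

```text
clock: 6.5
eef_pos: [0.5053, -0.0437, 0.1318]
tcp_rot: [0.746, 0.659, -0.065, 0.074]
wrist_force: [-18.4, -11.5, 27.7]
gripper_width: 0.0854
```

Run:
```python
from h import *
s=get_state();print(s["eef_pos"],s["tcp_rot"],s["wrist_force"])
a=read_camera("side")[100:310,230:430,::-1];b=read_camera("wrist")[...,::-1]
cv2.imwrite("pics/c6.png",np.hstack([cv2.resize(a,(400,420)),cv2.copyMakeBorder(cv2.resize(b,(400,300)),0,120,0,0,0)]))
```

```text
[ 0.505326   -0.04371671  0.13182228] [ 0.74568601  0.65894027 -0.06513057  0.07421657] [-18.43120419 -11.45149733  27.71123532]
```

View pics/c6.png

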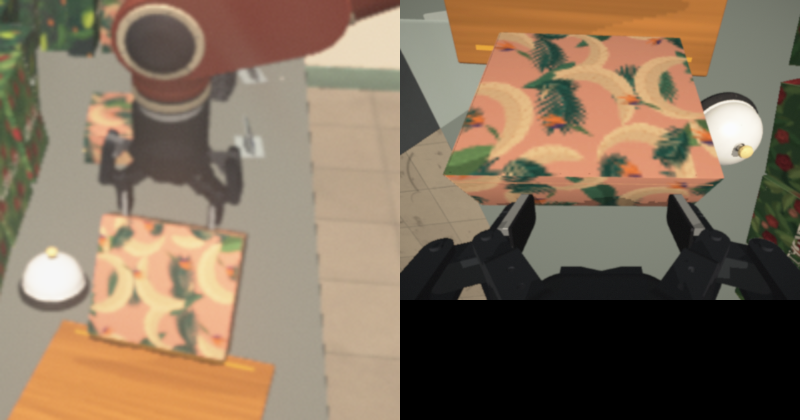

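The carton is past 50° and bears against the step, with the fingers low on its rear face. The force is mostly downward, so I follow the arc tangent with more lift.

Emit:
drive_tool:
  deltas:
    - {"x":0.6,"y":0,"z":-0.8,"turn":0,"grip":1}
    - {"x":0.8,"y":0,"z":-0.7,"turn":0,"grip":1}

```text
clock: 6.77
eef_pos: [0.5079, -0.0255, 0.1484]
tcp_rot: [0.745, 0.659, -0.064, 0.076]
wrist_force: [0.1, -0.2, 0.5]
gripper_width: 0.0854
```

Run:
```python
from h import *
a=read_camera("side")[100:310,230:430,::-1];b=read_camera("wrist")[...,::-1]
cv2.imwrite("pics/c7.png",np.hstack([cv2.resize(a,(400,420)),cv2.copyMakeBorder(cv2.resize(b,(400,300)),0,120,0,0,0)]))
```

```text
(no output)
```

View pics/c7.png

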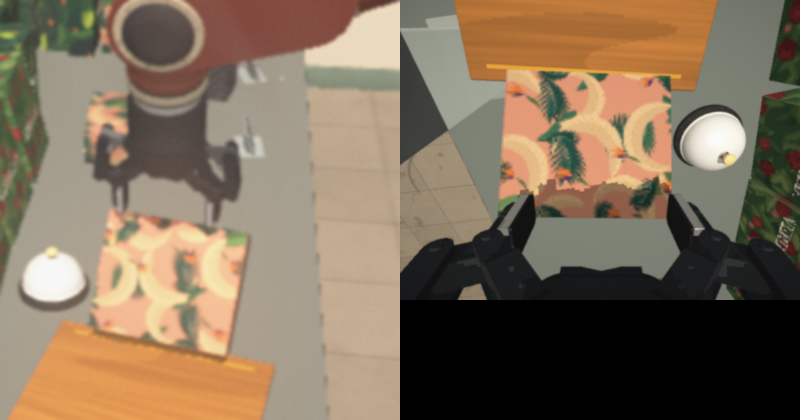

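The carton slipped off and fell back (10 views used). I lost it because that row moved away from the face. I'll retry with a small, steady normal bias. First: back off and measure numerically.

Emit:
drive_tool:
  deltas:
    - {"x":-3.7,"y":0,"z":-0.3,"turn":0,"grip":1}
    - {"x":-3.7,"y":0,"z":0,"turn":0,"grip":1}
    - {"x":-3.7,"y":0,"z":0,"turn":0,"grip":1}
    - {"x":0,"y":0,"z":0,"turn":0,"grip":1}
    - {"x":0,"y":0,"z":0,"turn":0,"grip":1}

```text
clock: 7.28
eef_pos: [0.4944, -0.1302, 0.1701]
tcp_rot: [0.741, 0.664, -0.063, 0.074]
wrist_force: [-0.0, 0.5, -0.6]
gripper_width: 0.0852
```

Run:
```python
from h import *
s=get_state();print(s["clock"],s["eef_pos"],s["tcp_rot"])
im=read_camera("wrist")[...,::-1];cv2.imwrite("pics/w8.png",im)
m=cv2.inRange(cv2.cvtColor(im,cv2.COLOR_BGR2HSV),(0,70,120),(25,255,255));m[:, :150]=0;m[270:]=0;m[:,420:]=0
h=big(m,(150,0,420,270))
a=cv2.approxPolyDP(h.astype(np.float32)[:,None],6,True)[:,0];print(a.tolist());print(wray(a,.048,s).round(3).tolist())
```

```text
7.2833 [ 0.49444944 -0.13017005  0.17012984] [ 0.74118198  0.66417135 -0.06305748  0.0744946 ]
[[390.0, 0.0], [360.0, 173.0], [206.0, 169.0], [164.0, 150.0], [150.0, 0.0]]
[[0.576, -0.018], [0.559, -0.129], [0.442, -0.111], [0.415, -0.093], [0.433, -0.003]]
```

Emit:
drive_tool:
  deltas:
    - {"x":0,"y":0,"z":4,"turn":1.5,"grip":1}
    - {"x":0,"y":0,"z":4,"turn":0,"grip":1}
    - {"x":0,"y":0,"z":3,"turn":0,"grip":1}
    - {"x":0,"y":0,"z":1.5,"turn":0,"grip":1}
    - {"x":0,"y":0,"z":0,"turn":0,"grip":1}

```text
clock: 7.75
eef_pos: [0.4985, -0.1491, 0.0438]
tcp_rot: [0.748, 0.657, -0.059, 0.077]
wrist_force: [0.0, 0.8, 0.4]
gripper_width: 0.0856
```

Emit:
drive_tool:
  deltas:
    - {"x":0,"y":-0.5,"z":1.2,"turn":0,"grip":1}
    - {"x":0,"y":-0.5,"z":0.7,"turn":0,"grip":1}
    - {"x":0.4,"y":0,"z":0,"turn":0,"grip":1}
    - {"x":0.5,"y":0,"z":0,"turn":0,"grip":1}

```text
clock: 8.08
eef_pos: [0.4895, -0.1384, 0.0215]
tcp_rot: [0.746, 0.659, -0.06, 0.076]
wrist_force: [-0.9, 0.1, 0.5]
gripper_width: 0.0856
```

Emit:
drive_tool:
  deltas:
    - {"x":0.6,"y":0,"z":-0.1,"turn":0,"grip":1}
    - {"x":0.5,"y":0,"z":-0.1,"turn":0,"grip":1}

```text
clock: 8.25
eef_pos: [0.4917, -0.1267, 0.0231]
tcp_rot: [0.746, 0.659, -0.06, 0.077]
wrist_force: [-10.5, -22.2, 6.2]
gripper_width: 0.0855
```

Emit:
drive_tool:
  deltas:
    - {"x":0.4,"y":0,"z":-0.7,"turn":0,"grip":1}
    - {"x":0.4,"y":0,"z":-0.7,"turn":0,"grip":1}
    - {"x":0.4,"y":0,"z":-0.7,"turn":0,"grip":1}

```text
clock: 8.5
eef_pos: [0.4931, -0.1181, 0.0473]
tcp_rot: [0.745, 0.658, -0.069, 0.084]
wrist_force: [-5.0, -7.9, 3.4]
gripper_width: 0.0853
```

Emit:
drive_tool:
  deltas:
    - {"x":0.5,"y":0,"z":-0.7,"turn":0,"grip":1}
    - {"x":0.5,"y":0,"z":-0.7,"turn":0,"grip":1}
    - {"x":0.5,"y":0,"z":-0.7,"turn":0,"grip":1}

```text
clock: 8.75
eef_pos: [0.494, -0.107, 0.0722]
tcp_rot: [0.744, 0.658, -0.079, 0.091]
wrist_force: [-6.7, -9.2, 4.7]
gripper_width: 0.0856
```

Emit:
drive_tool:
  deltas:
    - {"x":0.55,"y":0,"z":-0.7,"turn":0,"grip":1}
    - {"x":0.6,"y":0,"z":-0.7,"turn":0,"grip":1}
    - {"x":0.6,"y":0,"z":-0.65,"turn":0,"grip":1}

```text
clock: 9.0
eef_pos: [0.4956, -0.0912, 0.096]
tcp_rot: [0.743, 0.657, -0.088, 0.097]
wrist_force: [-6.3, -7.4, 5.4]
gripper_width: 0.0854
```

Emit:
drive_tool:
  deltas:
    - {"x":0.6,"y":0,"z":-0.62,"turn":0,"grip":1}
    - {"x":0.65,"y":0,"z":-0.57,"turn":0,"grip":1}
    - {"x":0.65,"y":0,"z":-0.53,"turn":0,"grip":1}

```text
clock: 9.25
eef_pos: [0.4978, -0.0714, 0.1154]
tcp_rot: [0.742, 0.656, -0.094, 0.102]
wrist_force: [-5.5, -3.9, 5.1]
gripper_width: 0.0853
```

Emit:
drive_tool:
  deltas:
    - {"x":0.7,"y":0,"z":-0.48,"turn":0,"grip":1}
    - {"x":0.75,"y":0,"z":-0.45,"turn":0,"grip":1}

```text
clock: 9.42
eef_pos: [0.4995, -0.056, 0.1257]
tcp_rot: [0.742, 0.656, -0.097, 0.104]
wrist_force: [-5.9, -3.7, 6.8]
gripper_width: 0.0853
```

Emit:
drive_tool:
  deltas:
    - {"x":0.75,"y":0,"z":-0.42,"turn":0,"grip":1}
    - {"x":0.8,"y":0,"z":-0.36,"turn":0,"grip":1}

```text
clock: 9.58
eef_pos: [0.5015, -0.0393, 0.1341]
tcp_rot: [0.741, 0.655, -0.099, 0.106]
wrist_force: [-5.6, -3.1, 7.3]
gripper_width: 0.0854
```

Emit:
drive_tool:
  deltas:
    - {"x":0.8,"y":0,"z":-0.32,"turn":0,"grip":1}
    - {"x":0.82,"y":0,"z":-0.28,"turn":0,"grip":1}

```text
clock: 9.75
eef_pos: [0.5043, -0.0219, 0.1409]
tcp_rot: [0.741, 0.655, -0.101, 0.109]
wrist_force: [-3.6, -1.8, 5.6]
gripper_width: 0.0854
```

Emit:
drive_tool:
  deltas:
    - {"x":0.8,"y":0,"z":-0.25,"turn":0,"grip":1}
    - {"x":0.8,"y":0,"z":-0.22,"turn":0,"grip":1}

```text
clock: 9.92
eef_pos: [0.5075, -0.0037, 0.1456]
tcp_rot: [0.741, 0.655, -0.1, 0.111]
wrist_force: [-2.2, -0.4, 3.9]
gripper_width: 0.0855
```

Emit:
drive_tool:
  deltas:
    - {"x":0.8,"y":0,"z":-0.18,"turn":0,"grip":1}
    - {"x":0.8,"y":0,"z":-0.16,"turn":0,"grip":1}

```text
clock: 10.08
eef_pos: [0.5107, 0.0147, 0.1473]
tcp_rot: [0.741, 0.655, -0.099, 0.112]
wrist_force: [-1.8, 1.4, 4.1]
gripper_width: 0.0854
```

Run:
```python
from h import *
a=read_camera("side")[100:310,230:430,::-1];b=read_camera("wrist")[...,::-1]
cv2.imwrite("pics/c9.png",np.hstack([cv2.resize(a,(400,420)),cv2.copyMakeBorder(cv2.resize(b,(400,300)),0,120,0,0,0)]))
```

```text
(no output)
```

View pics/c9.png

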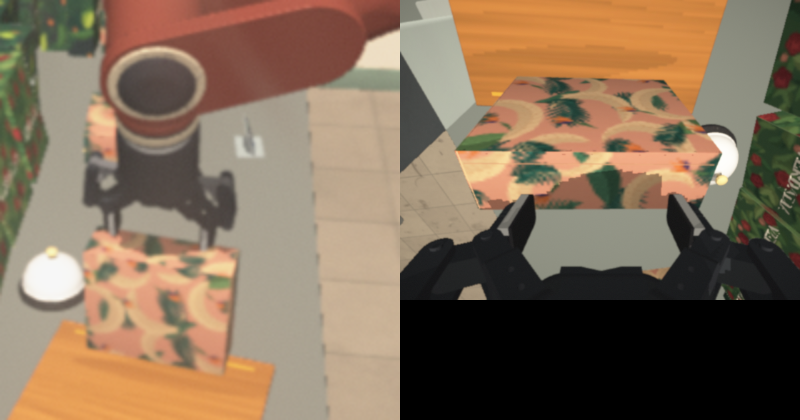

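The carton is almost upright (~80°), its foot at the brass line, with the fingertips near its top rear edge (wrist row ~205). A little farther.

Emit:
drive_tool:
  deltas:
    - {"x":0.8,"y":0,"z":-0.18,"turn":0,"grip":1}
    - {"x":0.8,"y":0,"z":-0.16,"turn":0,"grip":1}
    - {"x":0.7,"y":0,"z":-0.15,"turn":0,"grip":1}

```text
clock: 10.43
eef_pos: [0.5147, 0.039, 0.1512]
tcp_rot: [0.74, 0.655, -0.1, 0.115]
wrist_force: [-3.3, -1.0, 6.6]
gripper_width: 0.0855
```

Emit:
drive_tool:
  deltas:
    - {"x":0.8,"y":0,"z":-0.15,"turn":0,"grip":1}
    - {"x":0.8,"y":0,"z":-0.13,"turn":0,"grip":1}
    - {"x":0.8,"y":0,"z":-0.12,"turn":0,"grip":1}

```text
clock: 10.68
eef_pos: [0.5188, 0.066, 0.152]
tcp_rot: [0.74, 0.655, -0.099, 0.116]
wrist_force: [-1.9, 0.6, 4.4]
gripper_width: 0.0856
```

Run:
```python
from h import *
s=get_state();print(s["wrist_force"])
im=read_camera("side")[...,::-1];cv2.imwrite("pics/s10.png",im)
o=cv2.imread("pics/side0.png")
# step (orange wood) column profile: lowest carton pixel (foot line) per column
hsv=cv2.cvtColor(im,cv2.COLOR_BGR2HSV);h0=cv2.cvtColor(o,cv2.COLOR_BGR2HSV)
m=cv2.absdiff(im,o).max(2)>40
for c in range(272,352,8):
    r=np.where(m[:,c])[0];print(c,r.min() if len(r) else None,r.max() if len(r) else None,end="; ")
```

```text
[-1.91999235  0.5605482   4.38082535]
272 93 272; 280 96 274; 288 84 276; 296 81 277; 304 81 279; 312 84 276; 320 79 283; 328 76 284; 336 71 284; 344 69 270;
```

The carton stands on its edge on the step, and the fingertips now slide on its top. I lift off, go behind it, and push it over from the back.

Emit:
drive_tool:
  deltas:
    - {"x":-0.4,"y":0,"z":-1.5,"turn":0,"grip":1}
    - {"x":-0.6,"y":0,"z":-1.8,"turn":0,"grip":1}
    - {"x":-2.0,"y":0,"z":0.5,"turn":0,"grip":1}
    - {"x":-3.0,"y":0,"z":0.8,"turn":0,"grip":1}
    - {"x":-3.0,"y":0,"z":0.8,"turn":0,"grip":1}
    - {"x":-2.5,"y":0,"z":0.7,"turn":0,"grip":1}
    - {"x":0,"y":0,"z":0,"turn":0,"grip":1}

```text
clock: 11.32
eef_pos: [0.5075, -0.0354, 0.1909]
tcp_rot: [0.737, 0.659, -0.093, 0.117]
wrist_force: [-0.5, 0.5, -0.5]
gripper_width: 0.0855
```

Run:
```python
from h import *
s=get_state();print(s["eef_pos"])
b=read_camera("wrist")[...,::-1];a=read_camera("side")[100:310,230:430,::-1]
cv2.imwrite("pics/c11.png",np.hstack([cv2.resize(a,(400,420)),cv2.copyMakeBorder(cv2.resize(b,(400,300)),0,120,0,0,0)]))
m=cv2.inRange(cv2.cvtColor(b,cv2.COLOR_BGR2HSV),(0,60,120),(14,160,255));m=cv2.morphologyEx(m,cv2.MORPH_OPEN,np.ones((5,5)))
h=big(m,(0,0,420,270));a=cv2.approxPolyDP(h.astype(np.float32)[:,None],5,True)[:,0];print(a.tolist());print(wray(a,.14,s).round(3).tolist())
```

```text
[ 0.50751854 -0.03536324  0.19094751]
[[385.0, 0.0], [357.0, 28.0], [290.0, 32.0], [277.0, 13.0], [279.0, 0.0]]
[[0.562, 0.069], [0.551, 0.06], [0.524, 0.062], [0.519, 0.069], [0.521, 0.073]]
```

Run:
```python
from h import *
im=read_camera("side")[...,::-1];cv2.imwrite("pics/s12.png",im);o=cv2.imread("pics/side0.png")
w=cv2.inRange(cv2.cvtColor(o,cv2.COLOR_BGR2HSV),(8,150,120),(22,255,255))
m=((cv2.absdiff(im,o).max(2)>40)*255).astype(np.uint8)
m=cv2.morphologyEx(m,cv2.MORPH_OPEN,np.ones((3,3)))
for c in range(264,360,8):
    r=np.where(m[:,c])[0];p=r.max();print(c,p,ray("side",[[c,p]],.01).round(3).tolist(),end="; ")
# coarse ascii of the region: P pink, W wood, G gray, D dark
hsv=cv2.cvtColor(im,cv2.COLOR_BGR2HSV)
print()
for r in range(170,340,5):
    l=""
    for c in range(236,380,3):
        H,S,V=hsv[r,c].astype(int)
        l+= "D" if V<60 else "." if S<50 else "W" if (8<=H<=20 and S>165) else "p" if H<22 or H>170 else "g"
    print(r,l)
```

```text
264 310 [[0.585, 0.151]]; 272 318 [[0.566, 0.169]]; 280 320 [[0.55, 0.172]]; 288 322 [[0.534, 0.175]]; 296 314 [[0.521, 0.153]]; 304 330 [[0.502, 0.19]]; 312 328 [[0.487, 0.184]]; 320 331 [[0.472, 0.189]]; 328 325 [[0.458, 0.172]]; 336 304 [[0.445, 0.116]]; 344 255 [[0.435, -0.035]]; 352 243 [[0.419, -0.08]]; 
170 gpgggg.......p.......ppp........................
175 pggppg......gpppp...pppppppppp..................
180 pgggg.........pppp.ppppppppppp..................
185 ggggp...........................................
190 gggg............................................
195 gppg............................................
200 gpg.............................................
205 ggg.............................................
210 gg..............................................
215 g...............................................
220 g...............................................
225 ......gg........................................
230 ................................................
235 ................................................
240 ..........................................
[... 313 characters left out ...]
...........
275 ......pppppppgppppppppppppp..ppppppp............
280 .....pppppppgpppppp...pppg..ppppppppppppppp.....
285 ....pppppppppppppp...pppgggppppppppppppppppp....
290 ...pppppppppppppp...ppg.pppppppppppppppppppp....
295 ..ppppppp.gpppppppppp...pppppppppppppppppppp....
300 .ppppppppp.pppppp.ppppppppppppppppppppppppp.....
305 pppppppppppppppgppppppppppppppppppppppppppp.....
310 ppppppppppppppp.ppppppppppppgppppppppppppp......
315 pppppp.ppppppppggpppppppppppggggpppppppppp......
320 ppppppppppppppppggppppppppppppppppppppppp.......
325 ppppppppppppppppppppppgggpppppppppppppppp.......
330 pppppppppppppppppppppppppppppppppppppppp........
335 pppppppppppppppppppppppppppppppppppppppp........
```

The numbers suggest the carton has already tipped over onto the step (far edge at y≈0.19). I'll use my last view to confirm, after raising the arm clear.

Emit:
drive_tool:
  deltas:
    - {"x":-1,"y":0,"z":-3,"turn":0,"grip":1}
    - {"x":-1,"y":0,"z":-3,"turn":0,"grip":1}
    - {"x":0,"y":0,"z":0,"turn":0,"grip":1}
    - {"x":0,"y":0,"z":0,"turn":0,"grip":1}

```text
clock: 11.8
eef_pos: [0.504, -0.0288, 0.2522]
tcp_rot: [0.734, 0.663, -0.094, 0.113]
wrist_force: [-0.7, 0.0, -0.7]
gripper_width: 0.0857
```

Run:
```python
from h import *
s=get_state();print(s["eef_pos"],s["wrist_force"])
a=read_camera("side")[150:360,190:390,::-1];b=read_camera("wrist")[...,::-1]
cv2.imwrite("pics/c13.png",np.hstack([cv2.resize(a,(400,420)),cv2.copyMakeBorder(cv2.resize(b,(400,300)),0,120,0,0,0)]))
```

```text
[ 0.5039984  -0.02876961  0.2521968 ] [-0.66826438  0.00536412 -0.65996369]
```

View pics/c13.png

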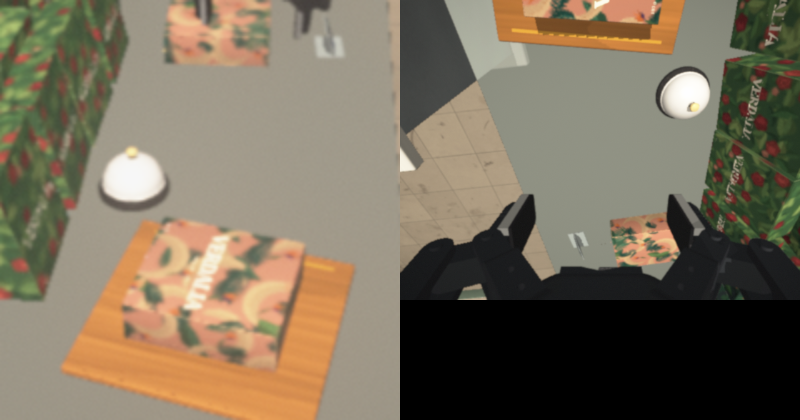

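The carton lies flat on the step with its label side up, and the bell and other carton look untouched. Last, the centre check.

Run:
```python
from h import *
f=ray("side",[[251.5,319],[328,334]],.01);b=ray("side",[[272.5,259],[342.5,271.5]],.058)
c=(f.sum(0)+b.sum(0))/4;d=np.array([.16,.987]);e=np.array([.987,-.16])
print(f,b,c,"step frame",(c-[.521,.135])@e,(c-[.521,.135])@d)
print("bell",ray("side",[[256.5,243]],.01))
if abs((c-[.521,.135])@e)<.05 and abs((c-[.521,.135])@d)<.05: print(close_job())
```

```text
[[0.60533726 0.17718433]
 [0.45618195 0.19364969]] [[0.58323106 0.05277005]
 [0.43703876 0.07212346]] [0.52044726 0.12393188] step frame 0.0012253400722943247 -0.011012672152312681
bell [[ 0.64042403 -0.05176546]]
the job is handed in; nothing more can be done
None
```

The carton is turned over and lies flat on the step with its label side up. I handed the job in at about 12 s of the 48 s allowed; no verdict is reported.

- **First attempts:** on one try the fingers slipped over the carton's top. On the next, at about 50–55°, they lost it and it fell back flat.
- **Final try:** I pushed against the step's front edge with open fingers and lifted along the arc, with only light forces after first contact. I dragged the top forward from nearly upright and took the carton to be still standing. It had in fact already tipped over.
- **45-degree check:** I did not measure the contact force between carton and step. My evidence for that condition is the push forces and the pictures.
- **Final position:** the side-camera measurement puts the carton's centre about 1 mm and 11 mm from the step's centre along its two sides.
- **Bystanders:** the bell is where it was, within about 2 mm. I checked the other carton only by eye, and it looked unmoved.
- **Arm:** it is clear of everything, about 0.25 m up, with the wrist force near zero.
- **Tool tilt:** pushing tilted the tool by about 16°. That did not affect the result.

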